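# Load a turned blank into the spring-loaded laser gauge and measure it

## Task

Of the three steel blanks in the wooden rack, take the middling one that fits the gauge (28 mm shank; leave the slim and the stout one where they are), lay it in the gauge's V-blocks with its tail up against the spring plunger and its nose resting on top of the end stop, and let go. Then press the nose back against the spring and down, so that the blank drops level behind the stop and, let go again, sits fully home in both V-blocks with its nose against the stop. Finally swing the laser head in over the blank as far as it goes and press the green measure button all the way down.

Things in the scene. Friction and masses are not known exactly. Their poses are not given: they have to be found in the camera images.
- blank_center (a point): The blank to load: bright steel turned part, 105 mm long, 0.40 kg: shank 28 mm dia x 75 mm, sharp shoulder (7 mm step all round), then nose 14 mm dia x 30 mm with a flat end. This point: on its axis at the middle of the shank, 37.5 mm from the tail end, 67.5 mm from the nose end. It lies level in the rack; its own y axis points along it from nose to tail.
- blank_nose (a point): Centre of the flat nose end of the same blank, on its axis, 67.5 mm from the shank's middle.
- blank: The same blank; origin on the underside of the shank's middle, 14 mm from the axis.
- slim: Slim blank in the rack, not to be used: shank 20 mm diameter x 75 mm, nose 8 mm x 45 mm. Origin on the underside of the shank's middle.
- stout: Stout blank in the rack, not to be used: shank 34 mm diameter x 70 mm, nose 20 mm x 18 mm. Origin on the underside of the shank's middle.
- rack: Fixed wooden rack, base 220 x 130 x 6 mm (x, y, z); two notched rails along its x at y = -28 and +28 mm, 10 mm thick, 33 mm high, 46 mm free between them. Three V notches 65 mm apart in x hold the three blanks along the rack's y, noses toward -y, in any order; the 28 mm blank's axis is 36 mm above the table. Origin: centre of the underside.
- gauge: Fixed gauging fixture: dark steel base plate 170 x 210 x 20 mm (x, y, z), from y = -85 to +125 mm; origin on the table. The bay's axis runs along the gauge's own y at x = -40 mm, 48 mm above the table, over two V-blocks, between the end stop (-y end) and a blue housing (44 mm wide, y = 70 to 118 mm, top 64 mm) with the spring plunger at the +y end.
- stop_top (a point): Centre of the end stop's flat top, 53 mm above the table, 5 mm above the bay's axis (2 mm below the top of a nose that is home). The stop is a steel block 36 mm wide across the bay and 14 mm thick along it; its face toward the plunger is at gauge y = -55 mm.
- vee_rear (a point): Steel V-block near the plunger: 90 degree groove along the bay, 10 mm long (gauge y = 38 to 48 mm), 53 mm wide across it; this point is in its middle, level with its top, 46.6 mm above the table.
- vee_front (a point): The same V-block near the stop (gauge y = -24 to -14 mm), carrying the shank just behind its shoulder; 52 mm are free between the two V-blocks.
- nest_center (a point): On the gauge: where the middle of the blank's shank (on the axis) lies when the blank is home. Its y axis runs along the bay, from stop to plunger; its z axis is up.
- nest_nose (a point): On the gauge: where the centre of the blank's nose end lies when home, on the stop's face, 67.5 mm from nest_center toward the gauge's -y. The blank goes in nose toward -y, tail toward the plunger. Laid in, tail just touching the free plunger and nose on the stop, its nose end is 5 mm beyond this point and 12 mm higher (0.12 rad nose up); its shank middle 5 mm beyond nest_center and 5 mm higher.
- plunger (a joint): Brass spring plunger on the bay's axis, 18 mm head: 0 = free (face at gauge y = 45 mm), grows to 0.014 m as pushed toward +y; 4 N to start, 0.8 N more per mm. With the blank home it reads about 0.005; to let the nose drop past the stop it must be pushed to about 0.007 to 0.009. A finger against the shoulder holds the blank by friction: ease forward before lifting off.
- sensor_arm (a joint): Swing arm of the laser head, turning about an upright post; 0 = head over the blank, against its stop (0 to 0.03 is right in); grows to 2.0 rad as it swings out toward the plunger end (clockwise seen from above). It is level, moves with about 1.2 N at the pin and stays where it is left.
- sensor_pivot (a point): On the gauge: the arm's upright turning axis (gauge x = 45 mm, y = 12 mm), 62 mm above the table. At joint value q the head lies in the direction of gauge -x turned clockwise, seen from above, by q.
- sensor_pin (a point): Upright steel finger pin, 11 mm dia, on the black and yellow laser head, 85 mm from the arm's turning axis; this point: the pin's top centre, 131 mm above the table. The pin is 32 mm tall; under it the head is 38 x 38 mm and 30 mm high (69 to 99 mm above the table), and clears a blank that is home by 7 mm.
- measure (a joint): Green push button: 0 = up, 0.006 m = fully down; springs back, 5 N for fully down.
- measure_top (a point): Centre of the button's top face (28 mm diameter, pressed straight down), about 55 mm above the table on a yellow box 70 x 60 mm.
Things that resemble listed ones, but are neither listed nor needed, are in the scene too. Leave any blue look-alike of the blank alone. What is shaped like the part that bears measure but orange is not meant.

How it is judged:
By the outcome, as a careful person would: the job done as asked, in the order asked, and still so for the second after the job is handed in, with the robot touching nothing.
It also fails if it takes over 54 s, if anything falls off the work surface, if the arm or the gripper's body presses on something with over 40 N, if the wrist force passes 120 N, or if a joint passes its speed limit or range.

## Robot

A 7-joint arm with a two-finger parallel gripper is mounted at the origin on the work surface. World frame = base frame: x ahead of the robot, y to its left, z up, the work surface at z = 0. Lengths are in m, angles in rad, forces in N, time in s.
With the tool pointing down it reaches from about 0.4 to 0.85 m from the base axis. Payload 10.4 kg.
Tool frame: the origin (TCP) lies midway between the tips of the shut fingers; the grasp point (between the pads) lies 19 mm behind it; z points along the fingers, x is the direction in which the jaws open and shut, and the axes are right-handed (so a half turn about z gives the same grasp; the last joint's range is limited). The gripper opens to 85 mm and grips with 20 to 120 N. Pads are 22 mm wide; open, the fingers measure 114 mm over their backs; the gripper's body (76 mm by 85 mm) begins 54 mm behind the grasp point. The pads swing forward as they close: fully open they stand 13 mm farther back than shut.
Start: joints at [1.124, 0.332, -0.065, 1.46, 0.022, 1.35, -0.088], TCP at [0.257, -0.57, 0.231] pointing down, gripper open.
Joint ranges: [-2.6, 2.6], [-0.5, 2.12], [-1.47, 1.34], [0.16, 2.42], [-1.27, 4.41], [0.06, 2.06], [-2.6, 2.6]. Speed limits (rad/s): [2.22, 2.22, 2.79, 2.79, 3.14, 3.14, 3.14].

## Interface

Orientations are given as a unit quaternion [x, y, z, w].
In Python, from workcell import telemetry, eyes, order gives the robot as it stands.
- The arm moves only by the tool servo_tool, never from a script. Its argument "deltas" is a list of rows, each a list of 3 entries, a list of its own where there are three numbers: the shift along the tool's x, y, z in cm, then the turn about the tool's z in rad, then the finger opening in cm, from 0 to 8.54. A call has 1 to 12 rows; each row shifts and turns the pose as measured when the row begins, along the tool's axes as they then stand; what a row does not reach is not made up. A row lasts 1/12 s, in which the tool goes at most 41.7 mm and 7.16 degrees, less where a joint would pass 70% of its speed; a pose out of reach is approached as far as the arm can. A call is refused whole if a number of a shift passes 4.17 or a number of a turn 0.125, either way. A call with a gripper value outside its range is refused whole. The fingers move at their own pace and stop on an object; "force" is the grip in N (left out, the last holds). Time passes only in rows, so rows that do not move let the fingers close. It gives the time, the measured TCP pose, the force and the opening at its end, in the units of the state.
- telemetry.get_obs(): the state, without advancing time (a new reading comes with each control period).
- eyes.camera(name): name is "side" or "top" or "wrist"; returns (picture, depth): 400x640x3 uint8, blue, green, red; 400x640 float32, m along the optical axis (not along the pixel's ray), 0 where there is no reading.
- eyes.calibration(name): a dict with "fx", "fy", "cx", "cy" (pixels), "distortion" ([k1, k2, p1, p2, k3] as OpenCV has them; the pictures are not rectified), "rvec" (rotation vector, rad) and "tvec" (3), from world to camera coordinates, as OpenCV has them. Camera axes: x right, y down, z forward; pixel columns grow to the right and rows downward; lengths in m; the calibration is good to about 2 mm. A picture is of the moment at which its call begins: read the wrist's pose just before it. calibration takes no time and is no camera call; for the wrist camera it gives the pose at the moment of the call.
- order.hand_in(): hands the job in, once; it reports no verdict.
The state is a dict: "clock": time; "joint_pos": joint angles; "joint_velocities": joint speeds; "tau": joint torques, N m; "position": TCP position; "ee_rot": TCP orientation; "ft_force": force on the tool from outside, world axes, zero at the start; "torque": the same for the moment, N m; "grip_width": opening from 0.0 (shut) to 1.0 (fully open).
Only numpy, scipy, OpenCV 4.12 (cv2) and the standard library are available. Lean on these libraries where they do the work, as an engineer would, in place of code of your own. Each camera call takes 0.05 s, during which the arm holds its last target. There are 200 camera calls.

## Working session

There is one attempt and no reset: what is moved stays moved. The work goes in short steps, Python scripts to look and compute and a tool call to move; the robot and the scene stay as the last step left them, time stands still between calls to the robot, and variables do not carry over. Pictures are saved under pics/ and viewed, about 8 in all and at most 12, crops included, and the job is handed in when it is done.

Besides the shell and the picture viewer there is one more tool, called after "Call:" in YAML: its name, and indented under it one key for each argument. servo_tool: Moves the arm, as the interface text tells. Its arguments: {"type":"object","properties":{"deltas":{"type":"array"},"force":{"type":"number"}},"required":["deltas"]}

```bash
ls; mkdir -p pics; cat > h.py <<'E'
import numpy as np, cv2
from workcell import telemetry, eyes, order
def cam(n):
    c=eyes.calibration(n); im,d=eyes.camera(n); return im.copy(),d.copy(),c
def K(c): return np.array([[c['fx'],0,c['cx']],[0,c['fy'],c['cy']],[0,0,1.]])
def rays(c,uv):
    R=cv2.Rodrigues(np.array(c['rvec'],float))[0]; t=np.array(c['tvec'],float).ravel()
    p=cv2.undistortPoints(np.array(uv,float).reshape(-1,1,2),K(c),np.array(c['distortion'],float)).reshape(-1,2)
    d=np.c_[p,np.ones(len(p))]; return -R.T@t, d@R
def plane(c,uv,z):
    o,d=rays(c,uv); return o+d*((z-o[2])/d[:,2])[:,None]
def dep(c,uv,d):
    o,r=rays(c,uv); uv=np.array(uv,int).reshape(-1,2); return o+r*d[uv[:,1],uv[:,0]][:,None]
def proj(c,P): return cv2.projectPoints(np.array(P,float).reshape(-1,1,3),np.array(c['rvec'],float),np.array(c['tvec'],float),K(c),np.array(c['distortion'],float))[0].reshape(-1,2)
E
python3 - <<'E'
from h import *
for n in ['top','side']:
    im,d,c=cam(n); cv2.imwrite(f'pics/{n}0.png',im); np.save(f'{n}0.npy',d); print(n,c)
print(telemetry.get_obs())
E
```

```text
pics
top {'fx': 404.9499953203477, 'fy': 404.9499953203477, 'cx': 319.80578643104934, 'cy': 206.17229381764432, 'distortion': array([-0.05033173,  0.        ,  0.        ,  0.        ,  0.        ]), 'rvec': array([ 2.19258142, -2.15086843,  0.10052387]), 'tvec': array([-0.05146268,  0.5085865 ,  1.15682348])}
side {'fx': 453.9126534119187, 'fy': 453.9126534119187, 'cx': 324.5180992317076, 'cy': 192.43213822801508, 'distortion': array([-0.10468071,  0.        ,  0.        ,  0.        ,  0.        ]), 'rvec': array([ 0.48341422, -2.66385664,  1.26696376]), 'tvec': array([0.42774907, 0.24011323, 1.23588847])}
{'clock': 0.1, 'joint_pos': array([ 1.12443312,  0.33283709, -0.06474154,  1.46086895,  0.02159212,
        1.3498674 , -0.08850917]), 'joint_velocities': array([ 0.00099449, -0.00030188,  0.00160934, -0.00266913,  0.00047334,
       -0.00038535, -0.00173341]), 'tau': array([ 2.43643568e-03, -6.26747060e+01,  5.00203902e-02, -3.92427063e+01,
        1.64954842e-02,  6.95994604e-03, -1.64010135e-05]), 'position': array([ 0.2568822 , -0.56940421,  0.23057229]), 'ee_rot': array([ 8.40010927e-01, -5.42569100e-01, -5.49347505e-04, -3.33789162e-04]), 'ft_force': array([ 0.16847713, -0.76223393, -0.34943629]), 'torque': array([0.0399514 , 0.02502243, 0.00538725]), 'grip_width': 0.9976763409582519}
```

View pics/top0.png

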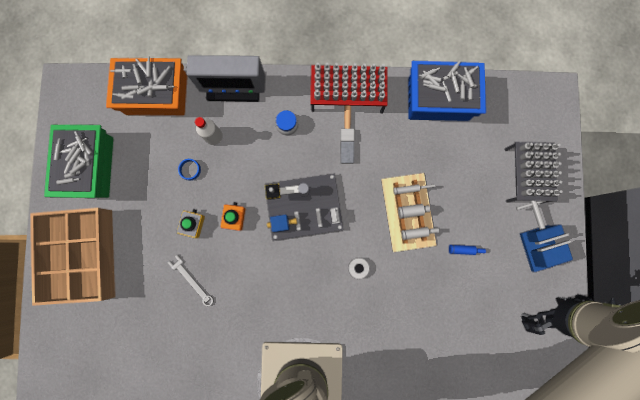

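View pics/side0.png

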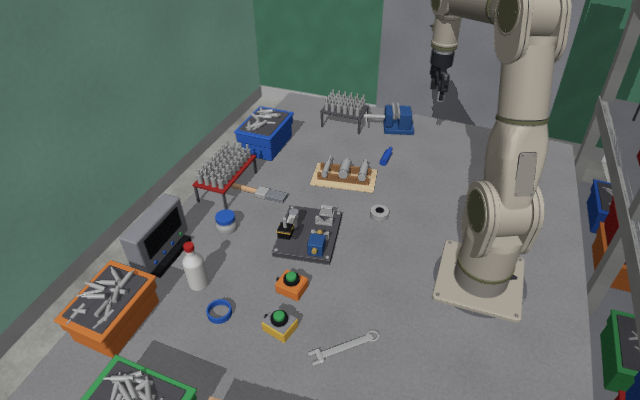

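The top view shows the rack at about (408,212) with noses to the right (world −y). The gauge is at (304,207), blue housing on the left, and the laser head is swung out at (272,190). The yellow-box button is at (188,223); the orange decoy at (231,216) is to be ignored. Next, coarse positions.

```bash
python3 - <<'E'
from h import *
c=eyes.calibration('top'); d=np.load('top0.npy')
im=cv2.imread('pics/top0.png')
P=[(408,188),(408,211),(418,233),(428,187),(428,211),(432,233),(188,224),(280,224),(334,216),(321,218),(297,219),(272,190),(302,188),(288,189),(231,216)]
for p,q in zip(P,dep(c,P,d)): print(p,q.round(3))
def crop(x0,y0,x1,y1): return cv2.resize(im[y0:y1,x0:x1],None,fx=4,fy=4,interpolation=cv2.INTER_CUBIC)
cv2.imwrite('pics/top0c.png',crop(260,165,450,260))
print(rays(c,[(320,200)])[0])
E
```

```text
(408, 188) [ 0.566 -0.297  0.036]
(408, 211) [ 0.498 -0.293  0.054]
(418, 233) [ 0.436 -0.323  0.049]
(428, 187) [ 0.572 -0.358  0.028]
(428, 211) [ 0.499 -0.352  0.047]
(432, 233) [ 0.437 -0.364  0.043]
(188, 224) [0.448 0.331 0.057]
(280, 224) [0.453 0.069 0.067]
(334, 216) [ 0.479 -0.082  0.057]
(321, 218) [ 0.475 -0.046  0.025]
(297, 219) [0.47  0.023 0.037]
(272, 190) [0.54  0.086 0.13 ]
(302, 188) [0.554 0.009 0.084]
(288, 189) [0.55  0.048 0.083]
(231, 216) [0.473 0.209 0.06 ]
[ 0.39783221 -0.04536533  1.19967526]
```

View pics/top0c.png

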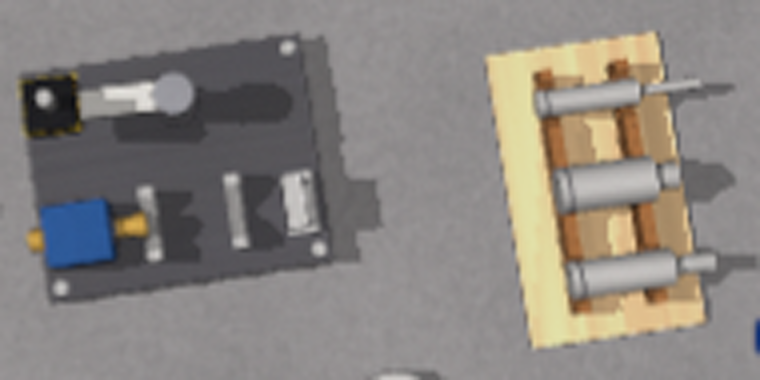

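Order in the rack, top to bottom of the image: slim, stout, target (at about (415,234)). Yaw of both rack and gauge is about +0.13. Moving above the target.

Call:
servo_tool:
  deltas:
    - [[-1.9,-3.3,0],0,8.0]
    - [[-1.9,-3.3,0],0,8.0]
    - [[-1.9,-3.3,0],0,8.0]
    - [[-1.9,-3.3,0],0,8.0]
    - [[-1.9,-3.3,0],0,8.0]
    - [[-1.9,-3.3,0],0,8.0]
    - [[-1.9,-3.3,0],0,8.0]
    - [[-1.9,-3.3,0],0,8.0]
    - [[0,0,0],-0.12,8.0]
    - [[0,0,0],-0.12,8.0]
    - [[0,0,0],-0.12,8.0]
    - [[0,0,0],-0.12,8.0]

```text
clock: 1.1
position: [0.4402, -0.3078, 0.2248]
ee_rot: [0.945, -0.326, -0.005, -0.002]
ft_force: [-0.5, -0.4, -0.2]
grip_width: 0.941
```

Call:
servo_tool:
  deltas:
    - [[0,0,0],-0.12,5]
    - [[0,0,0],-0.12,5]
    - [[0,0,0],-0.12,5]
    - [[0,0,0],-0.12,5]
    - [[0,0,0],-0.12,5]
    - [[0,0,0],-0.12,5]
    - [[0,0,0],-0.12,5]
    - [[0,0,0],0,5]

```text
clock: 1.77
position: [0.439, -0.3059, 0.2218]
ee_rot: [0.994, 0.107, -0.006, -0.006]
ft_force: [1.0, 0.0, 0.1]
grip_width: 0.586
```

```bash
cat >> h.py <<'E'
from scipy.spatial.transform import Rotation as Ro
def pose():
    o=telemetry.get_obs(); R=Ro.from_quat(o['ee_rot']).as_matrix(); return o,np.array(o['position']),R
def go(P,yaw=None):
    "print deltas (cm, tool axes now) to TCP P; turn about tool z to bring tool x to world yaw"
    o,p,R=pose(); cur=np.arctan2(R[1,0],R[0,0])
    print('t',round(o['clock'],2),'tcp',p.round(4),'yaw',round(cur,3),'tz',R[:,2].round(3),'F',np.round(o['ft_force'],1),'grip',round(o['grip_width']*8.54,2))
    print('delta cm',(R.T@(np.array(P)-p)*100).round(2), 'turn',None if yaw is None else round(-((yaw-cur+np.pi)%(2*np.pi)-np.pi),3))
E
python3 - <<'E'
from h import *
go([0.436,-0.32,0.2],0.13)
im,d,c=cam('wrist'); cv2.imwrite('pics/w1.png',im); np.save('w1.npy',d); np.save('w1c.npy',c,allow_pickle=True)
o,p,R=pose(); print(R.T@(rays(c,[(320,200)])[0]-p), c['fx'], telemetry.get_obs()['joint_pos'])
E
```

```text
t 1.77 tcp [ 0.439  -0.3059  0.2218] yaw 0.215 tz [-0.013  0.01  -1.   ] F [1.  0.  0.1] grip 5.0
delta cm [-0.57  1.34  2.17] turn 0.085
[ 0.00034233 -0.06673294 -0.14099955] 284.19612161336096 [ 0.8680243   0.17704027 -0.38365731  1.68285982  0.06559138  1.31113252
  0.67984338]
```

View pics/w1.png

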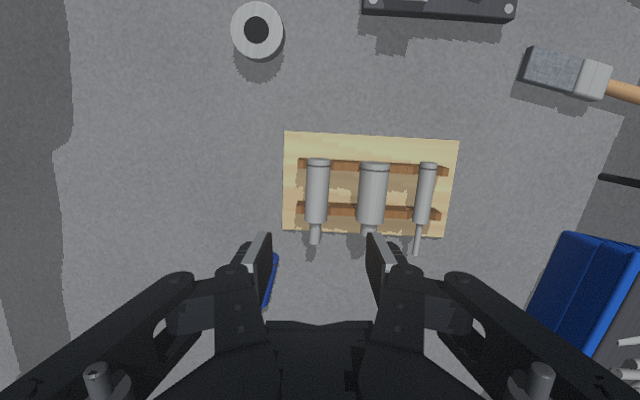

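The wrist view shows the target at about (317,190), nose down at (314,235), stout at (373,195) and slim at (425,195). Measuring the target's axis by silhouette.

```bash
python3 - <<'E'
from h import *
im=cv2.imread('pics/w1.png'); c=np.load('w1c.npy',allow_pickle=True).item(); d=np.load('w1.npy')
hsv=cv2.cvtColor(im,cv2.COLOR_BGR2HSV)
m=[];
for r in range(150,250,4):
    row=[(x,hsv[r,x,1],hsv[r,x,2]) for x in range(290,345)]
    g=[x for x,s,v in row if s<60 and v>85]
    uv=[(x,r) for x in g]
    if g: print(r,g[0],g[-1],len(g), plane(c,[((g[0]+g[-1])/2,r)],0.036)[0].round(4), dep(c,[(int((g[0]+g[-1])/2),r)],d)[0].round(4))
E
```

```text
150 290 344 55 [ 0.4275 -0.2716  0.036 ] [ 0.4276 -0.2745  0.0042]
154 290 344 55 [ 0.4285 -0.2761  0.036 ] [ 0.4286 -0.2793  0.0049]
158 290 344 34 [ 0.4295 -0.2806  0.036 ] [ 0.4296 -0.2817  0.0261]
162 290 330 31 [ 0.4226 -0.2868  0.036 ] [ 0.4227 -0.2858  0.0435]
166 296 325 20 [ 0.4241 -0.2912  0.036 ] [ 0.4236 -0.2901  0.0446]
170 306 329 24 [ 0.433 -0.294  0.036] [ 0.4323 -0.2922  0.0486]
174 290 329 30 [ 0.4249 -0.3007  0.036 ] [ 0.4244 -0.2995  0.043 ]
178 290 329 30 [ 0.4259 -0.3053  0.036 ] [ 0.4254 -0.3038  0.0446]
182 290 329 29 [ 0.4269 -0.31    0.036 ] [ 0.4263 -0.3083  0.0448]
186 290 328 28 [ 0.4273 -0.3148  0.036 ] [ 0.4273 -0.3128  0.045 ]
190 305 344 40 [ 0.4462 -0.3156  0.036 ] [ 0.4451 -0.3138  0.0444]
194 305 328 24 [ 0.438  -0.3224  0.036 ] [ 0.437  -0.3193  0.0492]
198 305 327 23 [ 0.4384 -0.3273  0.036 ] [ 0.4381 -0.3245  0.0467]
202 305 327 23 [ 0.4395 -0.3321  0.036 ] [ 0.4391 -0.3291  0.0469]
206 305 327 23 [ 0.4405 -0.337   0.036 ] [ 0.4401 -0.3337  0.0475]
210 305 327 23 [ 0.4416 -0.3419  0.036 ] [ 0.441 -0.338  0.049]
214 304 326 23 [ 0.4415 -0.3471  0.036 ] [ 0.441  -0.3433  0.0478]
218 304 326 23 [ 0.4426 -0.3521  0.036 ] [ 0.442  -0.3481  0.0478]
222 307 325 19 [ 0.4448 -0.3568  0.036 ] [ 0.4442 -0.3527  0.0478]
226 310 320 11 [ 0.4447 -0.3622  0.036 ] [ 0.4444 -0.3598  0.0425]
230 290 320 31 [ 0.4338 -0.37    0.036 ] [ 0.4346 -0.3847 -0.0017]
234 290 344 55 [ 0.4493 -0.3719  0.036 ] [ 0.4491 -0.3704  0.0396]
238 290 344 55 [ 0.4505 -0.377   0.036 ] [ 0.4502 -0.3755  0.0397]
242 290 344 55 [ 0.4516 -0.3823  0.036 ] [ 0.4514 -0.3811  0.0386]
246 290 344 55 [ 0.4527 -0.3875  0.036 ] [ 0.4557 -0.4043 -0.0018]
```

```bash
python3 - <<'E'
from h import *
go([0.4375,-0.318,0.10],0.165)
E
```

```text
t 1.82 tcp [ 0.4389 -0.306   0.2217] yaw 0.208 tz [-0.013  0.01  -1.   ] F [-0.2 -0.3  0.7] grip 4.96
delta cm [-0.25  1.3  12.16] turn 0.043
```

Call:
servo_tool:
  deltas:
    - [[-0.1,0.4,3.0],0.043,5]
    - [[-0.1,0.4,3.0],0,5]
    - [[0,0.4,3.0],0,5]
    - [[0,0.1,2.5],0,5]
    - [[0,0,0.5],0,5]
    - [[0,0,0],0,5]

```text
clock: 2.32
position: [0.4385, -0.3191, 0.0987]
ee_rot: [0.998, 0.067, -0.005, -0.004]
ft_force: [-0.5, 0.3, 0.2]
grip_width: 0.586
```

```bash
python3 - <<'E'
from h import *
go([0.4375,-0.318,0.016],0.165)
im,d,c=cam('wrist'); cv2.imwrite('pics/w2.png',im); np.save('w2.npy',d); np.save('w2c.npy',c,allow_pickle=True)
E
```

```text
t 2.32 tcp [ 0.4385 -0.3191  0.0987] yaw 0.134 tz [-0.01   0.008 -1.   ] F [-0.5  0.3  0.2] grip 5.0
delta cm [-0.01 -0.05  8.27] turn -0.031
```

View pics/w2.png

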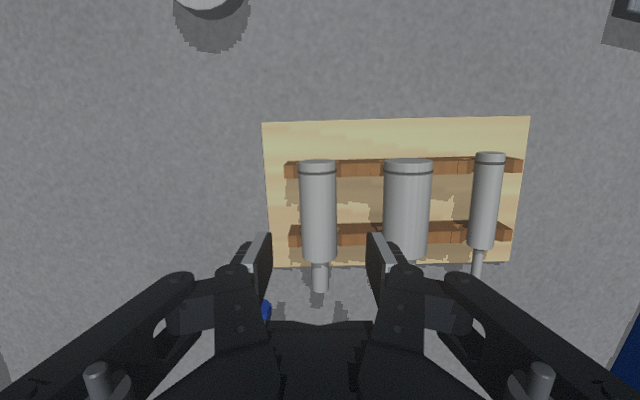

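```bash
python3 - <<'E'
from h import *
c=np.load('w2c.npy',allow_pickle=True).item(); d=np.load('w2.npy')
for uv,z in [((318,163),.05),((320,260),.050),((318,170),.036),((320,255),.036),((317.5,210),.036)]: print(uv,plane(c,[uv],z)[0].round(4))
for r in list(range(156,176,2))+list(range(250,294,3)): print(r,dep(c,[(319,r)],d)[0].round(4))
E
```

```text
(318, 163) [ 0.4327 -0.2802  0.05  ]
(320, 260) [ 0.4437 -0.3509  0.05  ]
(318, 170) [ 0.4334 -0.2872  0.036 ]
(320, 255) [ 0.444  -0.3537  0.036 ]
(317.5, 210) [ 0.4371 -0.3173  0.036 ]
156 [ 0.4329 -0.2805  0.0058]
158 [ 0.4332 -0.2822  0.0044]
160 [ 0.4332 -0.2808  0.029 ]
162 [ 0.4333 -0.2807  0.0405]
164 [ 0.4335 -0.2812  0.0469]
166 [ 0.4336 -0.2824  0.0479]
168 [ 0.4338 -0.2839  0.0471]
170 [ 0.434  -0.2851  0.0479]
172 [ 0.4342 -0.2863  0.0488]
174 [ 0.4344 -0.2879  0.048 ]
250 [ 0.442  -0.3441  0.0477]
253 [ 0.4424 -0.347   0.0467]
256 [ 0.4427 -0.3493  0.047 ]
259 [ 0.4429 -0.3511  0.0482]
262 [ 0.4433 -0.3538  0.0477]
265 [ 0.4441 -0.3602  0.0402]
268 [ 0.4444 -0.3626  0.0405]
271 [ 0.4448 -0.3652  0.0406]
274 [ 0.4451 -0.3673  0.0414]
277 [ 0.4454 -0.3699  0.0414]
280 [ 0.4458 -0.373   0.0406]
283 [ 0.4461 -0.3751  0.0415]
286 [ 0.4466 -0.3783  0.0407]
289 [ 0.4469 -0.3808  0.041 ]
292 [ 0.4473 -0.3834  0.0411]
```

Tail at y −0.281 and shoulder at −0.354, which fits the 75 mm shank. Centre is (0.438, −0.3176) and yaw 0.134. Descending to grasp.

Call:
servo_tool:
  deltas:
    - [[0,-0.1,2.2],0,5]
    - [[0,-0.05,2.2],0,5]
    - [[0,0,2.2],0,5]
    - [[0,0,1.2],0,5]
    - [[0,0,0.5],0,5]
    - [[0,0,0],0,5]
  force: 40

```text
clock: 2.87
position: [0.4442, -0.3208, 0.0242]
ee_rot: [0.998, 0.063, 0.001, 0.001]
ft_force: [-0.5, -0.5, 1.2]
grip_width: 0.586
```

```bash
python3 - <<'E'
from h import *
go([0.438,-0.3176,0.016],0.134)
E
```

```text
t 2.87 tcp [ 0.4442 -0.3208  0.0242] yaw 0.126 tz [ 0.002 -0.002 -1.   ] F [-0.5 -0.5  1.2] grip 5.01
delta cm [-0.58 -0.4   0.82] turn -0.008
```

Call:
servo_tool:
  deltas:
    - [[-0.6,-0.4,0.5],0,5]
    - [[0,0,0.3],0,5]
    - [[0,0,0],0,5]

```text
clock: 3.12
position: [0.4391, -0.3185, 0.019]
ee_rot: [0.998, 0.062, 0.003, 0.003]
ft_force: [-0.4, 0.5, 0.5]
grip_width: 0.586
```

```bash
python3 - <<'E'
from h import *
go([0.438,-0.3176,0.016],0.134)
E
```

```text
t 3.12 tcp [ 0.4391 -0.3185  0.019 ] yaw 0.125 tz [ 0.006 -0.005 -1.   ] F [-0.4  0.5  0.5] grip 5.01
delta cm [-0.1  -0.11  0.3 ] turn -0.009
```

Call:
servo_tool:
  deltas:
    - [[-0.1,-0.1,0.3],-0.01,5]
    - [[0,0,0],0,2.5]
    - [[0,0,0],0,2.5]
    - [[0,0,0],0,2.5]
    - [[0,0,0],0,2.5]
    - [[0,0,0],0,2.5]
  force: 40

```text
clock: 3.62
position: [0.4373, -0.3184, 0.0177]
ee_rot: [0.998, 0.068, 0.002, 0.003]
ft_force: [-1.0, 0.3, -0.9]
grip_width: 0.319
```

```bash
python3 - <<'E'
from h import *
go([0.438,-0.3176,0.016],0.134)
E
```

```text
t 3.62 tcp [ 0.4373 -0.3184  0.0177] yaw 0.136 tz [ 0.005 -0.007 -1.   ] F [-1.   0.3 -0.9] grip 2.73
delta cm [ 0.08 -0.08  0.17] turn 0.002
```

Gripped (27 mm). Lifting and moving to a gauge viewpoint.

Call:
servo_tool:
  deltas:
    - [[0,0,-2],0,2.5]
    - [[0,0,-3.5],0,2.5]
    - [[0,0,-4],0,2.5]
    - [[0,0,-4],0,2.5]
    - [[0.8,-2.5,-3],0,2.5]
    - [[1.1,-3.7,-1],0,2.5]
    - [[1.1,-3.8,0],0,2.5]
    - [[1.1,-3.8,0],0,2.5]
    - [[1.1,-3.8,0],0,2.5]
    - [[0.8,-2.5,0],0,2.5]
    - [[0.2,-0.9,0],0,2.5]
    - [[0,0,0],0,2.5]

```text
clock: 4.62
position: [0.4671, -0.0908, 0.1965]
ee_rot: [0.998, 0.065, -0.0, 0.0]
ft_force: [0.9, -0.4, -3.6]
grip_width: 0.317
```

```bash
python3 - <<'E'
from h import *
go([0.47,-0.1,0.22],0.13)
im,d,c=cam('wrist'); cv2.imwrite('pics/w3.png',im); np.save('w3.npy',d); np.save('w3c.npy',c,allow_pickle=True)
E
```

```text
t 4.62 tcp [ 0.4671 -0.0908  0.1965] yaw 0.13 tz [-0. -0. -1.] F [ 0.9 -0.4 -3.6] grip 2.71
delta cm [ 0.17  0.95 -2.35] turn 0.0
```

View pics/w3.png

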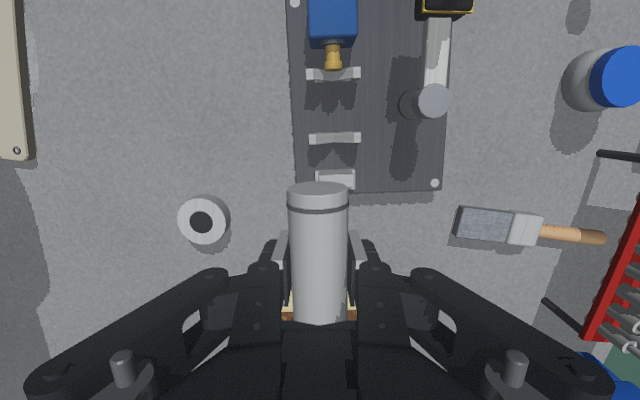

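The view shows the plunger tip (333,60), rear V-block (333,74), front V-block (335,138), stop (335,178, partly hidden) and the sensor pivot disc (432,100). The blank is held straight. Measuring the bay.

```bash
python3 - <<'E'
from h import *
im=cv2.imread('pics/w3.png'); c=np.load('w3c.npy',allow_pickle=True).item(); d=np.load('w3.npy')
g=cv2.cvtColor(im,cv2.COLOR_BGR2GRAY)
for r in (70,72,74,76,78,132,134,136,138,140,142,168,170,172,174,178,182):
    x=[k for k in range(297,372) if g[r,k]>115]
    if x:
        P=plane(c,[(x[0]-.5,r),(x[-1]+.5,r)],0.0466 if r<160 else .053); print(r,x[0],x[-1],P[:,:2].round(4).tolist(),'w',np.linalg.norm(P[1]-P[0]).round(4),'mid',P.mean(0).round(4),'dep',dep(c,[(x[0]+2,r),(x[-1]-2,r)],d)[:,2].round(3))
# blank held: edges
for r in (195,215,235,255,275,300):
    print(r, dep(c,[(318,r)],d)[0].round(4))
hsv=cv2.cvtColor(im,cv2.COLOR_BGR2HSV)
m=(hsv[...,0]>100)&(hsv[...,0]<125)&(hsv[...,1]>150); m[:, :280]=0;m[:,380:]=0;m[150:]=0
# housing top = pts with z .064 by depth
ys,xs=np.nonzero(m&(d>0)); Q=dep(c,np.c_[xs,ys],d); t=Q[abs(Q[:,2]-.063)<.003]
# in gauge-ish frame
e=np.array([np.cos(.13),np.sin(.13)]);f=np.array([-np.sin(.13),np.cos(.13)])
print('housing x',np.percentile(t[:,:2]@e,[0.5,99.5]),'ymin',np.percentile(t[:,:2]@f,[.5]),len(t))
m=(hsv[...,0]>12)&(hsv[...,0]<28)&(hsv[...,1]>120); m[:, :320]=0;m[:,346:]=0;m[90:]=0
ys,xs=np.nonzero(m&(d>0));print('plunger px',xs.min(),xs.max(),ys.min(),ys.max());Q=dep(c,np.c_[xs,ys],d);print(np.percentile(Q[:,:2]@e,[2,50,98]),np.percentile(Q[:,:2]@f,[1,50]),Q[:,2].min(),Q[:,2].max())
print('pivot',dep(c,[(432,100)],d)[0].round(4))
E
```

```text
70 305 360 [[0.439, 0.0197], [0.4919, 0.0267]] w 0.0534 mid [0.4655 0.0232 0.0466] dep [0.045 0.043]
72 306 360 [[0.4402, 0.018], [0.4922, 0.0249]] w 0.0525 mid [0.4662 0.0215 0.0466] dep [0.044 0.044]
74 306 360 [[0.4404, 0.0162], [0.4925, 0.0232]] w 0.0526 mid [0.4664 0.0197 0.0466] dep [0.043 0.045]
76 306 360 [[0.4406, 0.0145], [0.4928, 0.0214]] w 0.0526 mid [0.4667 0.0179 0.0466] dep [0.043 0.045]
78 306 346 [[0.4408, 0.0127], [0.4798, 0.0178]] w 0.0393 mid [0.4603 0.0152 0.0466] dep [0.045 0.037]
132 338 360 [[0.4786, -0.0336], [0.5014, -0.0305]] w 0.023 mid [ 0.49   -0.0321  0.0466] dep [0.019 0.036]
134 309 360 [[0.4501, -0.0393], [0.5018, -0.0325]] w 0.0521 mid [ 0.4759 -0.0359  0.0466] dep [0.039 0.043]
136 308 360 [[0.4493, -0.0414], [0.5021, -0.0344]] w 0.0532 mid [ 0.4757 -0.0379  0.0466] dep [0.043 0.043]
138 309 360 [[0.4506, -0.0432], [0.5024, -0.0364]] w 0.0523 mid [ 0.4765 -0.0398  0.0466] dep [0.045 0.044]
140 309 360 [[0.4508, -0.0452], [0.5028, -0.0383]] w 0.0524 mid [ 0.4768 -0.0418  0.0466] dep [0.045 0.043]
142 309 360 [[0.4511, -0.0472], [0.5031, -0.0403]] w 
[... 284 characters left out ...]
4612, -0.0777], [0.5014, -0.0724]] w 0.0406 mid [ 0.4813 -0.075   0.053 ] dep [0.026 0.052]
178 315 354 [[0.4617, -0.0818], [0.5021, -0.0765]] w 0.0408 mid [ 0.4819 -0.0791  0.053 ] dep [0.027 0.052]
182 304 354 [[0.451, -0.0874], [0.5028, -0.0806]] w 0.0522 mid [ 0.4769 -0.084   0.053 ] dep [0.203 0.052]
195 [ 0.4624 -0.0538  0.2258]
215 [ 0.4635 -0.0618  0.2271]
235 [ 0.4646 -0.0703  0.2278]
255 [ 0.4658 -0.0795  0.2275]
275 [ 0.4671 -0.0896  0.2264]
300 [ 0.4687 -0.102   0.2267]
housing x [0.44216008 0.48406996] ymin [-0.01151485] 1690
plunger px 325 341 45 69
[0.45818849 0.46455181 0.47212046] [-0.03699993 -0.0288171 ] 0.04897522609077448 0.056292215073939667
pivot [0.5531 0.0052 0.0817]
```

```bash
python3 - <<'E'
from h import *
im=cv2.imread('pics/w3.png'); c=np.load('w3c.npy',allow_pickle=True).item()
g=cv2.GaussianBlur(cv2.cvtColor(im,cv2.COLOR_BGR2GRAY),(1,5),0).astype(float)
def fit(rows,a,b,s):
    uv=[]
    for r in rows:
        gr=np.diff(g[r,a:b])*s; k=gr.argmax(); uv.append((a+k+.5,r))
    P=plane(c,uv,.020)[:,:2]
    for _ in range(3):
        q=np.polyfit(P[:,1],P[:,0],1); e=P[:,0]-np.polyval(q,P[:,1]); P=P[abs(e)<max(.0015,np.std(e)*1.5)]
    print('yaw',np.arctan(-q[0]).round(4),'x at y=0',q[1].round(4),len(P),np.std(e).round(5)); return q
L=fit(range(15,185,3),283,302,-1); R=fit(range(30,180,3),432,458,1)
uv=[]
for x in list(range(380,430,3)):
    col=g[180:205,x]; k=np.diff(col).argmax(); uv.append((x,180+k+.5))
P=plane(c,uv,.020); print('bottom',P[[0,len(P)//2,-1]].round(4), np.arctan(np.polyfit(P[:,0],P[:,1],1)[0]))
E
```

```text
yaw 0.1664 x at y=0 0.424 57 0.00041
yaw 0.1679 x at y=0 0.595 39 0.00033
bottom [[ 0.5393 -0.0966  0.02  ]
 [ 0.5692 -0.1036  0.02  ]
 [ 0.5969 -0.0987  0.02  ]] -0.08341507930837361
```

Gauge yaw is 0.167. The plate edges, V-block widths (53 mm) and pivot all agree. Nest centre ≈ (0.4705, −0.009). Moving over the bay with the blank 4–5 mm short of the plunger.

```bash
python3 - <<'E'
from h import *
go([0.4722,-0.019,0.085],0.167)
E
```

```text
t 4.67 tcp [ 0.467  -0.0919  0.1964] yaw 0.129 tz [-0. -0. -1.] F [-0.2 -0.1 -4.9] grip 2.69
delta cm [ 1.46 -7.16 11.14] turn -0.038
```

Call:
servo_tool:
  deltas:
    - [[0.5,-2.4,0],-0.038,2.5]
    - [[0.5,-2.4,1.0],0,2.5]
    - [[0.4,-2.2,2.0],0,2.5]
    - [[0,0,3.0],0,2.5]
    - [[0,0,3.0],0,2.5]
    - [[0,0,1.5],0,2.5]
    - [[0,0,0],0,2.5]

```text
clock: 5.25
position: [0.4706, -0.0307, 0.0869]
ee_rot: [0.997, 0.077, 0.0, 0.002]
ft_force: [-0.7, 0.6, -3.0]
grip_width: 0.312
```

```bash
python3 - <<'E'
from h import *
go([0.4722,-0.019,0.05],0.167)
E
```

```text
t 5.25 tcp [ 0.4706 -0.0307  0.0869] yaw 0.153 tz [ 0.001 -0.003 -1.   ] F [-0.7  0.6 -3. ] grip 2.66
delta cm [ 0.33 -1.14  3.68] turn -0.014
```

Call:
servo_tool:
  deltas:
    - [[0.35,-1.1,0.5],-0.014,2.5]
    - [[0,0,1.0],0,2.5]
    - [[0,0,0.5],0,2.5]
    - [[0,0,0],0,2.5]

```text
clock: 5.58
position: [0.4733, -0.0228, 0.0663]
ee_rot: [0.997, 0.081, 0.0, 0.002]
ft_force: [-0.0, 0.4, -3.0]
grip_width: 0.315
```

```bash
python3 - <<'E'
from h import *
go([0.4722,-0.019,0.05],0.167)
im,d,c=cam('wrist'); cv2.imwrite('pics/w4.png',im); np.save('w4.npy',d); np.save('w4c.npy',c,allow_pickle=True)
E
```

```text
t 5.58 tcp [ 0.4733 -0.0228  0.0663] yaw 0.162 tz [ 0.    -0.004 -1.   ] F [-0.   0.4 -3. ] grip 2.69
delta cm [-0.04 -0.39  1.63] turn -0.005
```

View pics/w4.png

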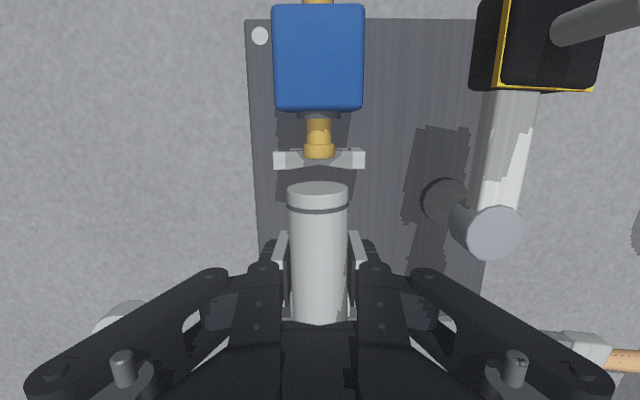

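The blank tail (287–348, row ~187) lines up laterally with the plunger (319,150) and rear V-block (274–364). Measuring the gap to the plunger.

```bash
python3 - <<'E'
from h import *
c=np.load('w4c.npy',allow_pickle=True).item(); d=np.load('w4.npy')
y=.167;e=np.array([np.cos(y),np.sin(y)]);f=np.array([-np.sin(y),np.cos(y)])
def s(P): P=P[0]; print((P[:2]@e).round(4),(P[:2]@f).round(4),P[2].round(4))
for r in (140,144,148,152,154,156,158,160,180,183,186,188,190,195,220,260): print(r,end=' ');s(dep(c,[(318,r)],d))
print('housing');s(plane(c,[(272,50)],.064));s(plane(c,[(364,50)],.064))
print('vee');s(plane(c,[(273.5,158)],.0466));s(plane(c,[(364.5,158)],.0466))
print('blank');
o,p,R=pose(); z=p[2]+.0183
s(plane(c,[(287,190)],z));s(plane(c,[(348.5,190)],z)); print('tcp',p[:2]@e,p[:2]@f)
E
```

```text
140 0.4632 -0.0446 0.0534
144 0.4632 -0.0467 0.0539
148 0.4632 -0.0487 0.0554
152 0.4632 -0.0508 0.0546
154 0.4632 -0.0518 0.0552
156 0.4632 -0.0529 0.055
158 0.4632 -0.054 0.0553
160 0.463 -0.0591 0.0263
180 0.4629 -0.0739 0.0178
183 0.4632 -0.0629 0.0766
186 0.4633 -0.0627 0.0835
188 0.4633 -0.0632 0.0851
190 0.4633 -0.0629 0.0903
195 0.4633 -0.0632 0.097
220 0.4633 -0.0743 0.0958
260 0.4632 -0.092 0.0971
housing
0.4422 -0.0027 0.064
0.4847 -0.0029 0.064
vee
0.438 -0.055 0.0466
0.4894 -0.0552 0.0466
blank
0.4496 -0.0641 0.085
0.4768 -0.0642 0.085
tcp 0.4630596750499182 -0.10131292521009284
```

Gap to the plunger is 8.5 mm and the lateral offset 0.4 mm. Lowering with about 3–4 mm of gap left, at light grip.

Call:
servo_tool:
  deltas:
    - [[0.05,-0.45,0.7],-0.005,2.5]
    - [[0,0,0.7],0,2.5]
    - [[0,0,0.6],0,2.5]
    - [[0,0,0],0,2.5]
  force: 20

```text
clock: 5.97
position: [0.4747, -0.0188, 0.0466]
ee_rot: [0.997, 0.083, 0.002, 0.003]
ft_force: [0.1, -0.4, -4.3]
grip_width: 0.314
```

```bash
cat >> h.py <<'E'
y0=.167;E_=np.array([np.cos(y0),np.sin(y0)]);F_=np.array([-np.sin(y0),np.cos(y0)])
def st():
    o,p,R=pose(); print('t',round(o['clock'],2),'e',(p[:2]@E_).round(4),'f',(p[:2]@F_).round(4),'z',p[2].round(4),'yaw',np.arctan2(R[1,0],R[0,0]).round(3),'Fe/f/z',(o['ft_force'][:2]@E_).round(1),(o['ft_force'][:2]@F_).round(1),o['ft_force'][2].round(1),'grip',round(o['grip_width']*8.54,2),'tz',R[:,2].round(3))
E
python3 -c "
from h import *
st()"
```

```text
t 5.97 e 0.465 f -0.0975 z 0.0466 yaw 0.167 Fe/f/z 0.0 -0.4 -4.3 grip 2.68 tz [ 0.004 -0.005 -1.   ]
```

Call:
servo_tool:
  deltas:
    - [[-0.15,0,0.3],0,2.5]
    - [[0,0,0.3],0,2.5]
    - [[0,0,0.3],0,2.5]
    - [[0,0,0.2],0,2.5]
    - [[0,0,0],0,2.5]

```text
clock: 6.38
position: [0.4744, -0.0186, 0.0356]
ee_rot: [0.996, 0.084, 0.003, 0.003]
ft_force: [-1.0, 0.5, 1.0]
grip_width: 0.317
```

```bash
python3 -c "
from h import *
st()"
```

```text
t 6.38 e 0.4648 f -0.0972 z 0.0356 yaw 0.168 Fe/f/z -0.9 0.6 1.0 grip 2.71 tz [ 0.007 -0.005 -1.   ]
```

Call:
servo_tool:
  deltas:
    - [[-0.15,-0.25,0],0,2.5]
    - [[0,-0.2,0.1],0,2.5]
    - [[0,0,0],0,2.5]

```text
clock: 6.63
position: [0.4729, -0.0149, 0.0352]
ee_rot: [0.997, 0.083, 0.004, 0.004]
ft_force: [-0.4, 1.1, 0.9]
grip_width: 0.318
```

```bash
python3 -c "
from h import *
st()
im,d,c=cam('wrist'); cv2.imwrite('pics/w5.png',im[100:340,220:420].repeat(2,0).repeat(2,1))"
```

```text
t 6.63 e 0.4639 f -0.0933 z 0.0352 yaw 0.167 Fe/f/z -0.3 1.1 0.9 grip 2.72 tz [ 0.009 -0.006 -1.   ]
```

View pics/w5.png

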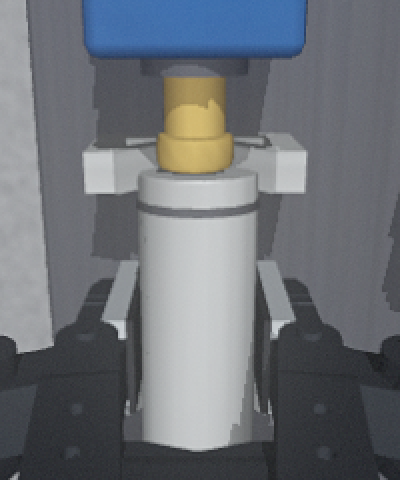

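The tail (around row 175 of the crop) is at the plunger face and down in the rear V. Nudging in 2 mm to confirm plunger contact.

Call:
servo_tool:
  deltas:
    - [[0,-0.2,0.05],0,2.5]
    - [[0,0,0],0,2.5]

```text
clock: 6.85
position: [0.4729, -0.014, 0.0351]
ee_rot: [0.997, 0.083, 0.004, 0.004]
ft_force: [0.4, -2.0, -1.1]
grip_width: 0.314
```

```bash
python3 -c "
from h import *
st()"
```

```text
t 6.85 e 0.464 f -0.0924 z 0.0351 yaw 0.166 Fe/f/z 0.1 -2.0 -1.1 grip 2.68 tz [ 0.009 -0.008 -1.   ]
```

Plunger contact felt. Releasing.

Call:
servo_tool:
  deltas:
    - [[0,0,0],0,3.2]
    - [[0,0,0],0,4.0]
    - [[0,0,0],0,4.6]
    - [[0,0,0],0,4.6]
    - [[0,0,-1.5],0,4.6]
    - [[0,0,-3],0,4.6]
    - [[0,0,-3.5],0,4.6]
    - [[0,2,-3],0,4.6]
    - [[0,3.5,-1],0,4.6]
    - [[0,3,0],0,3]
    - [[0,1.0,0],0,1]
    - [[0,0,0],0,0]

```text
clock: 7.85
position: [0.4875, -0.1065, 0.1612]
ee_rot: [0.996, 0.086, 0.004, 0.003]
ft_force: [0.5, 0.1, -0.5]
grip_width: 0.121
```

```bash
python3 -c "
from h import *
st()
im,d,c=cam('wrist'); cv2.imwrite('pics/w6.png',im); np.save('w6.npy',d); np.save('w6c.npy',c,allow_pickle=True)"
```

```text
t 7.85 e 0.463 f -0.1861 z 0.1612 yaw 0.173 Fe/f/z 0.5 0.1 -0.5 grip 1.03 tz [ 0.008 -0.005 -1.   ]
```

View pics/w6.png

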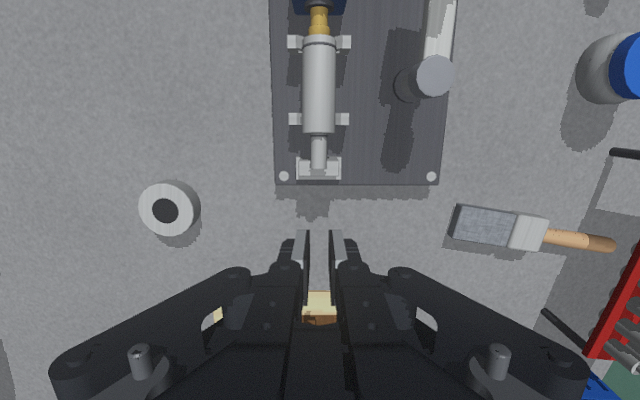

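The blank lies laid in: tail at the plunger (319,38), shoulder at (319,133), nose on the stop (319,168). Measuring the profile along it.

```bash
python3 - <<'E'
from h import *
c=np.load('w6c.npy',allow_pickle=True).item(); d=np.load('w6.npy')
for r in list(range(26,46,3))+list(range(120,184,3)):
    P=dep(c,[(319,r)],d)[0]; print(r,(P[:2]@E_).round(4),(P[:2]@F_).round(4),P[2].round(4))
E
```

```text
26 0.4634 -0.0484 0.0553
29 0.4634 -0.0504 0.0548
32 0.4635 -0.0528 0.0556
35 0.4635 -0.056 0.06
38 0.4635 -0.0581 0.0597
41 0.4635 -0.0602 0.0597
44 0.4635 -0.0627 0.0611
120 0.4638 -0.1198 0.0678
123 0.4638 -0.1221 0.068
126 0.4638 -0.1245 0.0689
129 0.4639 -0.1268 0.0693
132 0.4639 -0.1292 0.0681
135 0.4639 -0.1319 0.0627
138 0.4639 -0.1343 0.0623
141 0.464 -0.1368 0.0624
144 0.464 -0.1391 0.0638
147 0.464 -0.1416 0.0635
150 0.464 -0.144 0.0645
153 0.464 -0.1465 0.0637
156 0.464 -0.1489 0.0648
159 0.4641 -0.1516 0.0634
162 0.4641 -0.1539 0.0649
165 0.4641 -0.1564 0.0649
168 0.4641 -0.1589 0.0654
171 0.4642 -0.1641 0.0508
174 0.4642 -0.1667 0.0516
177 0.4644 -0.1746 0.0264
180 0.4645 -0.1789 0.0203
183 0.4645 -0.1825 0.0178
```

Shoulder at f=−0.130, nose end −0.160, stop face −0.1546. Positioning the shut fingers over the nose, in front of the shoulder.

Call:
servo_tool:
  deltas:
    - [[0.05,-2.0,2.5],0.006,0]
    - [[0,-2.0,2.5],0,0]
    - [[0,0,2.0],0,0]
    - [[0,0,1.0],0,0]
    - [[0,0,0],0,0]
  force: 60

```text
clock: 8.32
position: [0.4802, -0.0579, 0.077]
ee_rot: [0.996, 0.086, 0.004, 0.001]
ft_force: [-0.3, -0.4, 0.6]
grip_width: -0.001
```

```bash
python3 -c "
from h import *
st()"
```

```text
t 8.32 e 0.4639 f -0.1369 z 0.077 yaw 0.172 Fe/f/z -0.4 -0.3 0.6 grip -0.0 tz [ 0.007 -0.002 -1.   ]
```

Call:
servo_tool:
  deltas:
    - [[0,0.8,0],0.005,0]
    - [[0,0,0],0,0]
    - [[0,0,0.5],0,0]
    - [[0,0,0.3],0,0]
    - [[0,0,0],0,0]

```text
clock: 8.73
position: [0.4832, -0.0662, 0.071]
ee_rot: [0.997, 0.083, 0.005, 0.001]
ft_force: [0.9, -0.6, -0.4]
grip_width: 0.004
```

```bash
python3 -c "
from h import *
st()"
```

```text
t 8.73 e 0.4655 f -0.1456 z 0.071 yaw 0.167 Fe/f/z 0.8 -0.7 -0.4 grip 0.04 tz [ 0.01  -0.002 -1.   ]
```

Call:
servo_tool:
  deltas:
    - [[-0.15,0,0.2],0,0]
    - [[0,0,0.2],0,0]
    - [[0,0,0.1],0,0]
    - [[0,0,0],0,0]

```text
clock: 9.07
position: [0.4824, -0.0671, 0.0665]
ee_rot: [0.997, 0.083, 0.006, 0.002]
ft_force: [-0.8, 0.2, 0.9]
grip_width: -0.002
```

```bash
python3 -c "
from h import *
st()"
```

```text
t 9.07 e 0.4645 f -0.1464 z 0.0665 yaw 0.166 Fe/f/z -0.7 0.3 0.9 grip -0.02 tz [ 0.011 -0.003 -1.   ]
```

Call:
servo_tool:
  deltas:
    - [[-0.1,-0.3,0],0,0]
    - [[0,-0.3,0],0,0]
    - [[0,-0.2,0],0,0]
    - [[0,0,0],0,0]

```text
clock: 9.4
position: [0.48, -0.0602, 0.0666]
ee_rot: [0.997, 0.082, 0.006, 0.003]
ft_force: [0.0, -1.5, -0.9]
grip_width: 0.001
```

```bash
python3 -c "
from h import *
st()"
```

```text
t 9.4 e 0.4633 f -0.1392 z 0.0666 yaw 0.165 Fe/f/z -0.2 -1.5 -0.9 grip 0.0 tz [ 0.012 -0.005 -1.   ]
```

Call:
servo_tool:
  deltas:
    - [[0,-0.3,0.05],0,0]
    - [[0,-0.3,0.05],0,0]
    - [[0,0,0],0,0]

```text
clock: 9.65
position: [0.48, -0.058, 0.0664]
ee_rot: [0.997, 0.081, 0.007, 0.006]
ft_force: [-0.2, -3.2, -0.8]
grip_width: -0.001
```

```bash
python3 -c "
from h import *
st()"
```

```text
t 9.65 e 0.4637 f -0.1369 z 0.0664 yaw 0.162 Fe/f/z -0.8 -3.1 -0.8 grip -0.01 tz [ 0.015 -0.01  -1.   ]
```

Call:
servo_tool:
  deltas:
    - [[0,-0.6,0.05],0,0]
    - [[0,-0.6,0.05],0,0]

```text
clock: 9.82
position: [0.4789, -0.0505, 0.0659]
ee_rot: [0.997, 0.079, 0.008, 0.008]
ft_force: [2.1, -12.7, -0.6]
grip_width: 0.001
```

```bash
python3 -c "
from h import *
st()
im,d,c=cam('wrist'); cv2.imwrite('pics/w7.png',im[:300,220:420].repeat(2,0).repeat(2,1)); np.save('w7.npy',d); np.save('w7c.npy',c,allow_pickle=True)
st()"
```

```text
t 9.82 e 0.4638 f -0.1294 z 0.0659 yaw 0.158 Fe/f/z -0.0 -12.8 -0.6 grip 0.01 tz [ 0.017 -0.015 -1.   ]
t 9.87 e 0.4638 f -0.1287 z 0.0658 yaw 0.158 Fe/f/z -0.7 -11.8 1.2 grip -0.02 tz [ 0.017 -0.015 -1.   ]
```

View pics/w7.png

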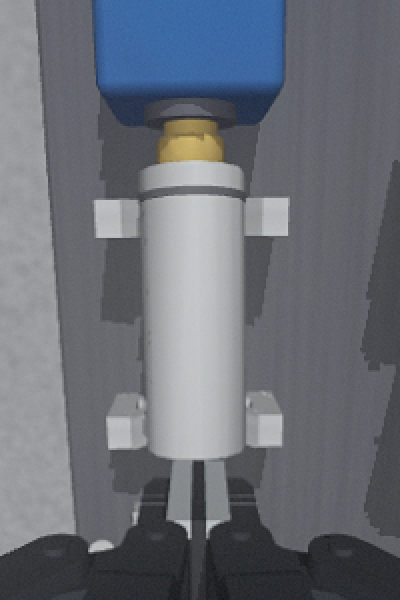

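The plunger is clearly compressed (about 8–9 mm, 12 N) and the shoulder sits at the fingers. Pressing down now while holding it.

Call:
servo_tool:
  deltas:
    - [[0,-0.25,0.6],0,0]
    - [[0,-0.25,0.6],0,0]
    - [[0,-0.2,0.6],0,0]

```text
clock: 10.12
position: [0.4809, -0.0519, 0.0524]
ee_rot: [0.997, 0.076, 0.01, 0.015]
ft_force: [-31.9, -12.4, 93.2]
grip_width: 0.003
```

```bash
python3 -c "
from h import *
c=np.load('w7c.npy',allow_pickle=True).item(); d=np.load('w7.npy')
for r in (76,80,84,90,200,226,230): 
    P=dep(c,[(316,r)],d)[0]; print(r,(P[:2]@F_).round(4),P[2].round(4))
st()"
```

```text
76 -0.0415 0.0548
80 -0.0438 0.0592
84 -0.0457 0.0599
90 -0.0485 0.0607
200 -0.1018 0.0673
226 -0.1157 0.068
230 -0.1177 0.0687
t 10.12 e 0.4656 f -0.1312 z 0.0524 yaw 0.152 Fe/f/z -33.5 -6.9 93.2 grip 0.02 tz [ 0.022 -0.028 -0.999]
```

Down, but the force is high (93 N). Relieving gently, easing forward first.

Call:
servo_tool:
  deltas:
    - [[0,0.1,-0.15],0,0]
    - [[0,0.3,-0.05],0,0]

```text
clock: 10.28
position: [0.4828, -0.0588, 0.0568]
ee_rot: [0.997, 0.074, 0.011, 0.017]
ft_force: [-0.2, -0.4, -0.3]
grip_width: -0.003
```

```bash
python3 -c "
from h import *
st()"
```

```text
t 10.28 e 0.4663 f -0.1382 z 0.0568 yaw 0.149 Fe/f/z -0.2 -0.4 -0.3 grip -0.02 tz [ 0.025 -0.033 -0.999]
```

Contact is free now. Easing farther forward, lifting, and looking.

Call:
servo_tool:
  deltas:
    - [[0,0.3,0],0,0]
    - [[0,0.2,-1],0,0]
    - [[0,0,-3],0,0]
    - [[0,1,-3.5],0,0]
    - [[0,3,-2.5],0,0]
    - [[0,1.5,0],0,0]
    - [[0,0,0],0,0]

```text
clock: 10.87
position: [0.4881, -0.1113, 0.1648]
ee_rot: [0.997, 0.078, 0.01, 0.014]
ft_force: [0.4, 0.2, -0.9]
grip_width: -0.003
```

```bash
python3 -c "
from h import *
st()
im,d,c=cam('wrist'); cv2.imwrite('pics/w8.png',im); np.save('w8.npy',d); np.save('w8c.npy',c,allow_pickle=True)
for r in range(0,230,6): 
    P=dep(c,[(318,r)],d)[0]; print(r,(P[:2]@E_).round(4),(P[:2]@F_).round(4),P[2].round(4))"
```

```text
t 10.87 e 0.4628 f -0.1909 z 0.1648 yaw 0.157 Fe/f/z 0.5 0.2 -0.9 grip -0.02 tz [ 0.022 -0.027 -0.999]
0 0.4659 -0.0363 0.0523
6 0.4658 -0.0405 0.0523
12 0.4657 -0.0457 0.0555
18 0.4656 -0.0516 0.0617
24 0.4655 -0.0562 0.0633
30 0.4655 -0.0599 0.0617
36 0.4655 -0.0644 0.0628
42 0.4654 -0.0682 0.0612
48 0.4654 -0.0729 0.0631
54 0.4653 -0.077 0.0623
60 0.4653 -0.0815 0.0629
66 0.4653 -0.0856 0.0612
72 0.4652 -0.0901 0.0623
78 0.4652 -0.0946 0.0624
84 0.4618 -0.1199 0.3037
90 0.4651 -0.1036 0.0623
96 0.465 -0.1081 0.0615
102 0.465 -0.1128 0.0608
108 0.4649 -0.1175 0.0613
114 0.4649 -0.1222 0.0623
120 0.4649 -0.1272 0.055
126 0.4649 -0.1322 0.0536
132 0.4649 -0.1373 0.0526
138 0.4648 -0.1423 0.0543
144 0.4647 -0.1473 0.0555
150 0.4647 -0.1528 0.0528
156 0.4647 -0.1583 0.0516
162 0.4646 -0.1638 0.0507
168 0.4648 -0.1741 0.0263
174 0.4648 -0.1818 0.0187
180 0.465 -0.1931 -0.0022
186 0.4649 -0.1999 -0.0021
192 0.4648 -0.2065 -0.0009
198 0.4648 -0.2134 -0.0008
204 0.4647 -0.2204 -0.0004
210 0.4647 -0.2284 -0.0028
216 0.4646 -0.2353 -0.0015
222 0.4645 -0.2427 -0.0016
228 0.4644 -0.2504 -0.0021
```

View pics/w8.png

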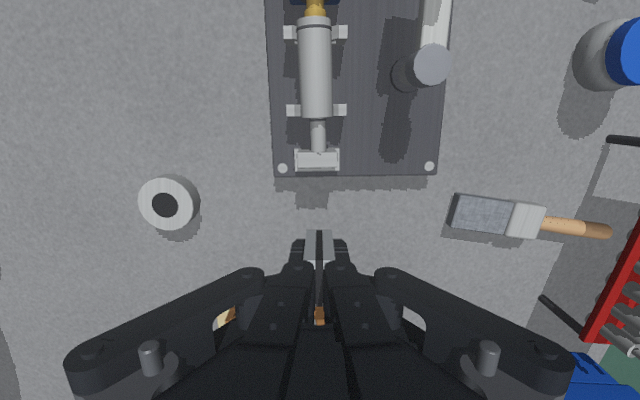

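Home: shank top level at about 62 mm, shoulder at −0.125 (expected −0.1246), nose top 54–55 mm, nose behind the stop. Now the sensor pin.

```bash
python3 - <<'E'
from h import *
c=eyes.calibration('top'); d=np.load('top0.npy')
ys,xs=np.mgrid[175:205,258:290]; uv=np.c_[xs.ravel(),ys.ravel()]
P=dep(c,uv,d); m=(P[:,2]>.118)&(P[:,2]<.14); print(uv[m].tolist(),P[m].mean(0).round(4),m.sum())
h=(P[:,2]>.088)&(P[:,2]<.108); print('head',P[h].mean(0).round(4),((P[h].min(0)+P[h].max(0))/2).round(4),P[h].min(0).round(3),P[h].max(0).round(3))
for q in (1.567,): 
    a=np.pi+.167-q; print('model',.555+.085*np.cos(a),.0053+.085*np.sin(a))
go([.54,.087,.165],.167)
E
```

```text
[[269, 188], [270, 188], [271, 188], [269, 189], [270, 189], [271, 189], [272, 189], [269, 190], [270, 190], [271, 190], [272, 190], [269, 191], [270, 191], [271, 191], [272, 191]] [0.5414 0.0906 0.1294] 15
head [0.5412 0.0904 0.0982] [0.5421 0.0919 0.0978] [0.522 0.07  0.09 ] [0.562 0.113 0.106]
model 0.5405527928534796 0.08906322704901913
t 10.92 tcp [ 0.4884 -0.1101  0.1649] yaw 0.158 tz [ 0.022 -0.026 -0.999] F [ 0.1 -0.5  1.4] grip -0.03
delta cm [  8.2  -18.64  -0.42] turn -0.009
```

Call:
servo_tool:
  deltas:
    - [[1.4,-3.2,-0.1],0,5]
    - [[1.4,-3.2,-0.1],0,5]
    - [[1.4,-3.2,-0.1],0,5]
    - [[1.4,-3.2,-0.1],0,5]
    - [[1.4,-3.2,0],0,5]
    - [[1.3,-2.9,0],0,5]
    - [[0,0,0],0,5]

```text
clock: 11.5
position: [0.5365, 0.1057, 0.1622]
ee_rot: [0.997, 0.079, 0.007, 0.011]
ft_force: [-0.5, 0.4, 0.0]
grip_width: 0.589
```

```bash
python3 -c "
from h import *
go([.541,.090,.107])"
```

```text
t 11.5 tcp [0.5365 0.1057 0.1622] yaw 0.158 tz [ 0.015 -0.02  -1.   ] F [-0.5  0.4  0. ] grip 5.03
delta cm [0.13 1.5  5.56] turn None
```

Call:
servo_tool:
  deltas:
    - [[0.1,1.5,0],0,5]
    - [[0,0,2.0],0,5]
    - [[0,0,2.2],0,5]
    - [[0,0,1.0],0,5]
    - [[0,0,0],0,5]

```text
clock: 11.92
position: [0.5371, 0.0959, 0.1073]
ee_rot: [0.996, 0.085, 0.004, 0.009]
ft_force: [0.1, -0.9, 0.5]
grip_width: 0.586
```

```bash
python3 -c "
from h import *
go([.541,.090,.107])"
```

```text
t 11.92 tcp [0.5371 0.0959 0.1073] yaw 0.17 tz [ 0.01  -0.017 -1.   ] F [ 0.1 -0.9  0.5] grip 5.01
delta cm [0.28 0.65 0.05] turn None
```

Call:
servo_tool:
  deltas:
    - [[0.25,0.6,0],0,4]
    - [[0,0,0],0,2]
    - [[0,0,0],0,0.8]
    - [[0,0,0],0,0.8]
    - [[0,0,0],0,0.8]
    - [[0,0,0],0,0.8]
    - [[0,0,0],0,0.8]
  force: 25

```text
clock: 12.5
position: [0.5406, 0.0889, 0.1089]
ee_rot: [0.996, 0.084, 0.004, 0.008]
ft_force: [2.4, 0.9, -5.2]
grip_width: 0.116
```

```bash
python3 - <<'E'
from h import *
st(); o,p,R=pose()
v=p[:2]-[.555,.0053]; q0=np.pi+.167-np.arctan2(v[1],v[0]); r=np.hypot(*v); print('q',q0,'r',r)
P=p[:2].copy()
for q in np.linspace(q0,0,9)[1:]:
    a=np.pi+.167-q; N=np.array([.555,.0053])+.085*np.array([np.cos(a),np.sin(a)]); print(q.round(2),(R[:2,:2].T@(N-P)*100).round(2)); P=N
E
```

```text
t 12.5 e 0.5478 f -0.0022 z 0.1089 yaw 0.168 Fe/f/z 2.5 0.5 -5.2 grip 0.99 tz [ 0.009 -0.016 -1.   ]
q 1.5671267535398412 r 0.08484540648504468
1.37 [-1.65  0.15]
1.18 [-1.59  0.49]
0.98 [-1.47  0.79]
0.78 [-1.28  1.06]
0.59 [-1.05  1.29]
0.39 [-0.78  1.47]
0.2 [-0.48  1.59]
0.0 [-0.16  1.65]
```

Pin gripped (9.9 mm), and the arc radius matches 85 mm. Swinging the first half.

Call:
servo_tool:
  deltas:
    - [[-1.65,0.15,0],0,0.8]
    - [[-1.6,0.5,0],0,0.8]
    - [[-1.5,0.8,0],0,0.8]
    - [[-1.3,1.05,0],0,0.8]

```text
clock: 12.83
position: [0.4856, 0.0585, 0.109]
ee_rot: [0.996, 0.087, 0.006, 0.006]
ft_force: [7.0, -2.4, -8.4]
grip_width: 0.112
```

```bash
cat >> h.py <<'E'
def arc(n):
    st(); o,p,R=pose(); v=p[:2]-[.555,.0053]; q0=np.pi+.167-np.arctan2(v[1],v[0]); print('q',q0.round(3),'r',np.hypot(*v).round(4)); P=p[:2].copy()
    for q in np.linspace(q0,0,n+1)[1:]:
        a=np.pi+.167-q; N=np.array([.555,.0053])+.085*np.array([np.cos(a),np.sin(a)]); print(q.round(2),(R[:2,:2].T@(N-P)*100).round(2)); P=N
E
python3 -c "
from h import *
arc(5)"
```

```text
t 12.83 e 0.4885 f -0.0231 z 0.109 yaw 0.174 Fe/f/z 6.5 -3.5 -8.4 grip 0.96 tz [ 0.013 -0.01  -1.   ]
q 0.82 r 0.0875
0.66 [-0.78  1.2 ]
0.49 [-0.77  1.16]
0.33 [-0.56  1.27]
0.16 [-0.35  1.35]
0.0 [-0.12  1.39]
```

Call:
servo_tool:
  deltas:
    - [[-0.75,1.2,0],0,0.8]
    - [[-0.7,1.2,0],0,0.8]
    - [[-0.55,1.3,0],0,0.8]
    - [[-0.3,1.3,0],0,0.8]
    - [[0,0.6,0],0,0.8]

```text
clock: 13.25
position: [0.47, -0.0006, 0.1097]
ee_rot: [0.996, 0.09, 0.007, 0.005]
ft_force: [-1.4, 1.2, -5.8]
grip_width: 0.116
```

```bash
python3 -c "
from h import *
arc(2)"
```

```text
t 13.25 e 0.4634 f -0.0787 z 0.1097 yaw 0.18 Fe/f/z -1.2 1.4 -5.8 grip 0.99 tz [ 0.015 -0.009 -1.   ]
q 6.381 r 0.0852
3.19 [16.95  1.47]
0.0 [-16.98  -0.63]
```

Call:
servo_tool:
  deltas:
    - [[-0.05,0.6,0],0,0.8]
    - [[0,0.5,0],0,0.8]
    - [[0,0.4,0],0,0.8]

```text
clock: 13.5
position: [0.4709, -0.0065, 0.11]
ee_rot: [0.996, 0.093, 0.006, -0.0]
ft_force: [-5.2, 12.2, -0.8]
grip_width: 0.115
```

```bash
python3 -c "
from h import *
st()"
```

```text
t 13.5 e 0.4633 f -0.0847 z 0.11 yaw 0.186 Fe/f/z -3.0 12.9 -0.8 grip 0.98 tz [ 0.012  0.002 -1.   ]
```

Call:
servo_tool:
  deltas:
    - [[0,0.7,0],0,0.8]
    - [[0,0.7,0],0,0.8]

```text
clock: 13.67
position: [0.4716, -0.0103, 0.11]
ee_rot: [0.995, 0.097, 0.004, -0.006]
ft_force: [-5.1, 14.1, 0.6]
grip_width: 0.113
```

```bash
python3 -c "
from h import *
st()"
```

```text
t 13.67 e 0.4633 f -0.0886 z 0.11 yaw 0.195 Fe/f/z -2.7 14.7 0.6 grip 0.97 tz [ 0.007  0.012 -1.   ]
```

The pads are slipping at constant force, so the arm is against its stop. Releasing and rising.

Call:
servo_tool:
  deltas:
    - [[0,-0.2,0],0,0.8]
    - [[0,0,0],0,2]
    - [[0,0,0],0,4]
    - [[0,0,0],0,4]
    - [[0,0,-2],0,4]
    - [[0,0,-3],0,4]
    - [[0,0,-3],0,4]
    - [[0,2.5,-2],0,4]
    - [[0,3.5,0],0,2]
    - [[0,2,0],0,0]
    - [[0,0,0],0,0]

```text
clock: 14.58
position: [0.489, -0.0904, 0.2188]
ee_rot: [0.995, 0.1, 0.007, -0.003]
ft_force: [-0.7, 0.8, -0.5]
grip_width: 0.051
```

```bash
python3 - <<'E'
from h import *
st()
im,d,c=cam('wrist'); cv2.imwrite('pics/w9.png',im); np.save('w9.npy',d); np.save('w9c.npy',c,allow_pickle=True)
it,dt,ct=cam('top'); cv2.imwrite('pics/top1.png',it)
for n,c,d in (('w',c,d),('t',ct,dt)):
    ys,xs=np.nonzero(d>0); P=dep(c,np.c_[xs,ys],d)
    ef=np.c_[P[:,:2]@E_,P[:,:2]@F_,P[:,2]]
    near=(abs(ef[:,0]-.4635)<.04)&(abs(ef[:,1]+.087)<.045)
    for lo,hi,nm in ((.121,.14,'pin'),(.09,.106,'head')):
        m=near&(P[:,2]>lo)&(P[:,2]<hi); q=ef[m]
        if m.sum(): print(n,nm,m.sum(),q.mean(0).round(4),((np.percentile(q,2,axis=0)+np.percentile(q,98,axis=0))/2).round(4),np.ptp(q,axis=0).round(3))
# button
hsv=cv2.cvtColor(it,cv2.COLOR_BGR2HSV); m=cv2.inRange(hsv,(45,120,40),(85,255,255)); m[:, :160]=0; m[:,215:]=0; m[:200]=0;m[250:]=0
ys,xs=np.nonzero(m); P=dep(ct,np.c_[xs,ys],dt); print('btn',len(xs),xs.mean(),ys.mean(),np.median(P,0).round(4),plane(ct,[(xs.mean(),ys.mean())],.055).round(4))
E
```

```text
t 14.58 e 0.4672 f -0.1704 z 0.2188 yaw 0.2 Fe/f/z -0.5 0.9 -0.5 grip 0.44 tz [ 0.014  0.007 -1.   ]
w pin 171 [ 0.4632 -0.0845  0.1291] [ 0.4632 -0.0845  0.1282] [0.011 0.01  0.01 ]
w head 1863 [ 0.4631 -0.0842  0.0969] [ 0.4632 -0.0842  0.0963] [0.04  0.041 0.012]
t pin 13 [ 0.4617 -0.0823  0.1296] [ 0.4616 -0.0825  0.1304] [0.009 0.008 0.007]
t head 188 [ 0.4618 -0.082   0.0981] [ 0.4621 -0.082   0.0983] [0.039 0.04  0.012]
btn 85 186.42352941176472 223.28235294117647 [0.4508 0.3355 0.0583] [[0.4504 0.3367 0.055 ]]
```

View pics/w9.png

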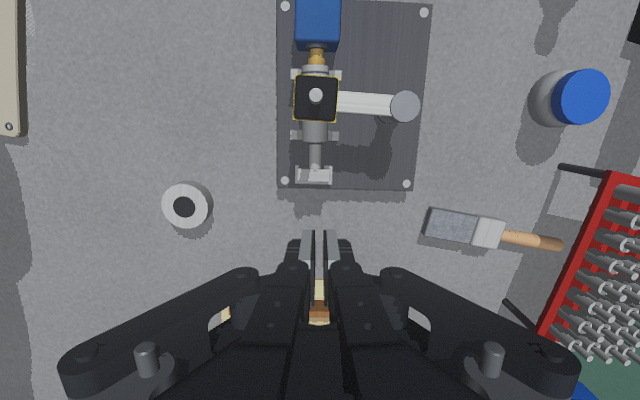

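The image shows the head over the blank (316,98), pivot disc (405,106), nose end behind the stop (314,170). Pin stayed at f=−0.0845, exactly where the force rose, so it was at the stop. Cross-checking the angle via the pivot and planning the button move.

```bash
python3 - <<'E'
from h import *
im=cv2.imread('pics/w9.png');c=np.load('w9c.npy',allow_pickle=True).item(); d=np.load('w9.npy')
ys,xs=np.mgrid[85:128,385:425]; uv=np.c_[xs.ravel(),ys.ravel()]; P=dep(c,uv,d); m=(P[:,2]>.079)&(P[:,2]<.092)
ef=np.c_[P[:,:2]@E_,P[:,:2]@F_][m]; pv=(np.percentile(ef,2,axis=0)+np.percentile(ef,98,axis=0))/2; print('pivot ef',pv.round(4),m.sum(),np.ptp(ef,axis=0)); print('q',np.arctan2(-.0845-pv[1],pv[0]-.4632).round(3))
g=cv2.cvtColor(im,cv2.COLOR_BGR2GRAY).astype(float)
for a,b,s,rows in ((268,290,-1,range(15,180,3)),(402,440,1,list(range(20,85,3))+list(range(130,180,3)))):
    uv=[(a+(np.diff(g[r,a:b])*s).argmax()+.5,r) for r in rows]; P=plane(c,uv,.02)[:,:2]
    for _ in range(4): k=np.polyfit(P[:,1],P[:,0],1); e=P[:,0]-np.polyval(k,P[:,1]); P=P[abs(e)<max(.001,np.std(e)*1.5)]
    print('yaw',np.arctan(-k[0]).round(4),len(P))
go([.4505,.336,.13],.167)
E
```

```text
pivot ef [ 0.5453 -0.0875] 890 [0.0336138  0.02895532]
q 0.036
yaw 0.1668 47
yaw 0.1707 38
t 14.68 tcp [ 0.4885 -0.0867  0.2182] yaw 0.203 tz [ 0.013  0.009 -1.   ] F [ 0.7 -0.3  0.1] grip 0.02
delta cm [  4.66 -42.12   9.13] turn 0.036
```

The pivot check gives q ≈ 0.036, borderline. My small back-off before opening may have dragged it, so I'll push the pin once more from behind with the shut fingers.

```bash
python3 - <<'E'
from h import *
xy=.4632*E_-.056*F_*1
go([*xy,.165],.167)
E
```

```text
t 14.68 tcp [ 0.4885 -0.0867  0.2182] yaw 0.203 tz [ 0.013  0.009 -1.   ] F [ 0.7 -0.3  0.1] grip 0.02
delta cm [ -0.09 -11.05   5.38] turn 0.036
```

Call:
servo_tool:
  deltas:
    - [[0,-3.5,0.5],0.036,0]
    - [[0,-3.5,1],0,0]
    - [[0,-3.0,1],0,0]
    - [[0,-1.0,1],0,0]
    - [[0,0,0],0,0]

```text
clock: 15.1
position: [0.4673, 0.0299, 0.1826]
ee_rot: [0.997, 0.083, 0.007, -0.004]
ft_force: [-0.4, -0.8, -0.6]
grip_width: -0.001
```

```bash
python3 - <<'E'
from h import *
st(); go([*(.4632*E_-.056*F_),.107],.167)
E
```

```text
t 15.1 e 0.4658 f -0.0482 z 0.1826 yaw 0.166 Fe/f/z -0.5 -0.7 -0.6 grip -0.01 tz [ 0.014  0.008 -1.   ]
t 15.1 tcp [0.4673 0.0299 0.1826] yaw 0.166 tz [ 0.014  0.008 -1.   ] F [-0.4 -0.8 -0.6] grip -0.01
delta cm [-0.37  0.83  7.55] turn -0.001
```

Call:
servo_tool:
  deltas:
    - [[-0.3,0,2.5],0,0]
    - [[0,0,2.5],0,0]
    - [[0,0,2.0],0,0]
    - [[0,0,0.3],0,0]
    - [[0,0.8,0],0,0]
    - [[0,0,0],0,0]

```text
clock: 15.6
position: [0.4671, 0.0239, 0.1102]
ee_rot: [0.996, 0.087, 0.008, -0.003]
ft_force: [0.5, -0.3, 0.1]
grip_width: 0.004
```

```bash
python3 -c "
from h import *
st()"
```

```text
t 15.6 e 0.4646 f -0.054 z 0.1102 yaw 0.174 Fe/f/z 0.4 -0.4 0.1 grip 0.03 tz [ 0.016  0.007 -1.   ]
```

Call:
servo_tool:
  deltas:
    - [[-0.1,0.8,0],0,0]
    - [[0,0.5,0],0,0]
    - [[0,0.3,0],0,0]
    - [[0,0.3,0],0,0]

```text
clock: 15.93
position: [0.4707, 0.0059, 0.1134]
ee_rot: [0.996, 0.087, 0.01, -0.005]
ft_force: [-4.0, 25.2, -8.3]
grip_width: -0.0
```

```bash
python3 -c "
from h import *
st()"
```

```text
t 15.93 e 0.4651 f -0.0725 z 0.1134 yaw 0.174 Fe/f/z 0.3 25.5 -8.3 grip -0.0 tz [ 0.019  0.011 -1.   ]
```

Firmly at the stop (25 N). Backing off, rising and checking numerically.

Call:
servo_tool:
  deltas:
    - [[0,-0.5,0],0,0]
    - [[0,-1.0,0],0,0]
    - [[0,-0.5,-2],0,0]
    - [[0,0,-3],0,0]
    - [[0,0,-3],0,0]
    - [[0,2.0,-2],0,0]
    - [[0,3.5,0],0,0]
    - [[0,3.5,0],0,0]
    - [[0,3,0],0,0]
    - [[0,0,0],0,0]

```text
clock: 16.77
position: [0.4882, -0.0941, 0.2238]
ee_rot: [0.996, 0.09, 0.014, -0.002]
ft_force: [-0.7, -0.3, 0.6]
grip_width: -0.002
```

```bash
python3 - <<'E'
from h import *
st()
im,d,c=cam('wrist'); cv2.imwrite('pics/w10.png',im)
ys,xs=np.nonzero(d>0); P=dep(c,np.c_[xs,ys],d); ef=np.c_[P[:,:2]@E_,P[:,:2]@F_]
def blob(lo,hi,e0,f0,rad):
    m=(P[:,2]>lo)&(P[:,2]<hi)&(np.hypot(ef[:,0]-e0,ef[:,1]-f0)<rad); q=ef[m]; r=(np.percentile(q,2,axis=0)+np.percentile(q,98,axis=0))/2; print(m.sum(),r.round(4),np.ptp(q,axis=0).round(3)); return r
pin=blob(.123,.14,.4635,-.087,.03); blob(.09,.106,.4635,-.087,.04); pv=blob(.079,.092,.5485,-.0875,.018)
print('q',np.arctan2(pin[1]-pv[1],pv[0]-pin[0]))
r=[(x,y) for x,y in zip(xs,ys)]
for f in (-.135,-.145,-.15,-.16): 
    m=(abs(ef[:,0]-.4638)<.003)&(abs(ef[:,1]-f)<.002); print(f,np.median(P[m,2]).round(4),m.sum())
go([.4505,.336,.13],.167)
E
```

```text
t 16.77 e 0.4658 f -0.174 z 0.2238 yaw 0.18 Fe/f/z -0.7 -0.1 0.6 grip -0.01 tz [ 0.028  0.006 -1.   ]
162 [ 0.4631 -0.0876] [0.01  0.011]
1808 [ 0.4631 -0.0876] [0.039 0.04 ]
811 [ 0.5461 -0.0876] [0.031 0.029]
q 0.0006408737484846794
-0.135 0.0539 19
-0.145 0.054 16
-0.15 0.0532 23
-0.16 0.3069 560
t 16.82 tcp [ 0.4882 -0.0913  0.2239] yaw 0.182 tz [ 0.028  0.007 -1.   ] F [-0.8  0.7  0. ] grip -0.02
delta cm [  3.75 -42.69   9.58] turn 0.015
```

The head is now at q ≈ 0.00 and the blank is still home. Moving to the yellow-box button.

Call:
servo_tool:
  deltas:
    - [[0.3,-3.6,0],0.015,0]
    - [[0.3,-3.9,0],0,0]
    - [[0.35,-3.9,0],0,0]
    - [[0.35,-3.9,0],0,0]
    - [[0.35,-3.9,0],0,0]
    - [[0.35,-3.9,0],0,0]
    - [[0.35,-3.9,0],0,0]
    - [[0.35,-3.9,0],0,0]
    - [[0.35,-3.9,0],0,0]
    - [[0.3,-3,0],0,0]
    - [[0.1,-1,0],0,0]
    - [[0,0,0],0,0]

```text
clock: 17.82
position: [0.4495, 0.3223, 0.2303]
ee_rot: [0.996, 0.083, 0.019, -0.003]
ft_force: [0.7, -0.1, 0.1]
grip_width: -0.001
```

```bash
python3 - <<'E'
from h import *
go([.4505,.336,.09],.167)
im,d,c=cam('wrist'); cv2.imwrite('pics/w11.png',im)
hsv=cv2.cvtColor(im,cv2.COLOR_BGR2HSV); m=cv2.inRange(hsv,(45,120,40),(85,255,255))
n,l,s,ce=cv2.connectedComponentsWithStats(m)
for i in range(1,n):
    if s[i,4]>60:
        x,y=ce[i].astype(int); ys,xs=np.nonzero(l==i); P=dep(c,np.c_[xs,ys],d); t=P[P[:,2]>np.percentile(P[:,2],80)-.004]
        print(s[i],plane(c,[ce[i]],.055).round(4),'top',((t.min(0)+t.max(0))/2).round(4),np.ptp(t,axis=0).round(3),'ring hue',[hsv[min(399,y+k),x,:].tolist() for k in (25,35,-25,-35)])
E
```

```text
t 17.82 tcp [0.4495 0.3223 0.2303] yaw 0.166 tz [ 0.037  0.008 -0.999] F [ 0.7 -0.1  0.1] grip -0.01
delta cm [-0.21 -1.3  14.04] turn -0.001
[304 158  25  24 449] [[0.4508 0.3361 0.055 ]] top [0.449  0.3549 0.2126] [0.03  0.064 0.317] ring hue [[100, 15, 105], [113, 10, 102], [109, 19, 148], [108, 9, 136]]
```

Call:
servo_tool:
  deltas:
    - [[-0.2,-1.3,2],0,0]
    - [[0,0,3.5],0,0]
    - [[0,0,3.5],0,0]
    - [[0,0,3],0,0]
    - [[0,0,1.5],0,0]
    - [[0,0,0],0,0]

```text
clock: 18.37
position: [0.4528, 0.3312, 0.0936]
ee_rot: [0.997, 0.08, 0.023, -0.001]
ft_force: [-0.9, -0.1, 0.6]
grip_width: 0.001
```

```bash
python3 -c "
from h import *
go([.4508,.336,.058],.167)"
```

```text
t 18.37 tcp [0.4528 0.3312 0.0936] yaw 0.161 tz [ 0.045  0.007 -0.999] F [-0.9 -0.1  0.6] grip 0.01
delta cm [-0.29 -0.51  3.55] turn -0.006
```

Call:
servo_tool:
  deltas:
    - [[-0.3,-0.5,1.2],0,0]
    - [[0,0,1.2],0,0]
    - [[0,0,0.6],0,0]
    - [[0,0,0.3],0,0]
    - [[0,0,0],0,0]

```text
clock: 18.78
position: [0.4525, 0.3343, 0.0607]
ee_rot: [0.997, 0.078, 0.025, -0.001]
ft_force: [-0.3, -0.8, 0.5]
grip_width: -0.005
```

```bash
python3 -c "
from h import *
go([.4508,.336,.049],.167)"
```

```text
t 18.78 tcp [0.4525 0.3343 0.0607] yaw 0.156 tz [ 0.049  0.006 -0.999] F [-0.3 -0.8  0.5] grip -0.04
delta cm [-0.2  -0.19  1.16] turn -0.011
```

Centred within 3 mm. Pressing down gradually.

Call:
servo_tool:
  deltas:
    - [[-0.2,-0.2,0.4],0,0]
    - [[0,0,0.4],0,0]
    - [[0,0,0.3],0,0]
    - [[0,0,0.25],0,0]

```text
clock: 19.12
position: [0.452, 0.3371, 0.0524]
ee_rot: [0.997, 0.078, 0.027, -0.0]
ft_force: [-16.2, -16.7, 47.2]
grip_width: -0.002
```

```bash
python3 -c "
from h import *
go([.4508,.336,.049],.167)"
```

```text
t 19.12 tcp [0.452  0.3371 0.0524] yaw 0.156 tz [ 0.054  0.005 -0.999] F [-16.2 -16.7  47.2] grip -0.02
delta cm [-0.16  0.09  0.33] turn -0.011
```

Bottomed out: 47 N at 52 mm, against a 5 N spring and about 6 mm of travel. Lifting clear and doing the final check.

Call:
servo_tool:
  deltas:
    - [[0,0,-0.3],0,0]
    - [[0,0,-1.5],0,0]
    - [[0,0,-3],0,0]
    - [[0,0,-3.5],0,0]
    - [[0,0,-3.5],0,0]
    - [[0,0,0],0,0]

```text
clock: 19.62
position: [0.4443, 0.3377, 0.1759]
ee_rot: [0.997, 0.079, 0.027, 0.0]
ft_force: [0.6, 0.7, 0.9]
grip_width: 0.001
```

```bash
python3 - <<'E'
from h import *
st()
im,d,c=cam('top'); cv2.imwrite('pics/top2.png',im)
o=np.load('top0.npy')
P=dep(c,[(x,y) for y in range(400) for x in range(640)],d); ef=np.c_[P[:,:2]@E_,P[:,:2]@F_]
m=(P[:,2]>.123)&(P[:,2]<.14)&(np.hypot(ef[:,0]-.4632,ef[:,1]+.0876)<.03); q=ef[m]; print('pin',q.mean(0))
m=(P[:,2]>.079)&(P[:,2]<.092)&(np.hypot(ef[:,0]-.5475,ef[:,1]+.0876)<.018); print('pivot',ef[m].mean(0))
for f in (-.065,-.11,-.118,-.135,-.145): 
    m=(abs(ef[:,0]-.462)<.003)&(abs(ef[:,1]-f)<.003); print(f,np.median(P[m,2]).round(4) if m.any() else None)
print('rack dep change',[abs(float(d[y,x]-o[y,x])) for x,y in ((408,188),(408,211),(428,187),(428,211))])
order.hand_in()
E
```

```text
t 19.62 e 0.4943 f 0.2592 z 0.1759 yaw 0.158 Fe/f/z 0.7 0.6 0.9 grip 0.01 tz [ 0.053  0.004 -0.999]
pin [ 0.46138393 -0.08528678]
pivot [ 0.54509552 -0.08503991]
-0.065 0.095
-0.11 0.0619
-0.118 0.0633
-0.135 0.056
-0.145 0.0544
rack dep change [0.0038684606552124023, 0.0013049840927124023, 0.0037679672241210938, 0.0015308856964111328]
the job is handed in; nothing more can be done
```

I finished all the steps in order and handed the job in at about 19.7 s of the 54 s allowed.

- **Loading:** I took the 28 mm blank from the rack and laid it in the V-blocks with its tail at the plunger and its nose on the stop. I let go, then pressed the nose back about 9 mm and down so it dropped behind the stop.
- **Laser head:** I swung it in over the blank to its stop.
- **Button:** I pressed the green button on the yellow box down until it bottomed out, at 47 N and a height of 52 mm.

**Last checks:**
- The blank's shank top reads about 62–63 mm and its nose top 54–56 mm, which matches being home.
- The head angle is about 0.00 rad.
- The slim and stout blanks are where they were.
- The robot is touching nothing.

**What went wrong or disagreed:**
- The wrist force reached 93 N while pressing the nose down. That is under the 120 N limit but more than I intended.
- The head first stayed at about 0.036 rad, because my back-off before opening the jaws dragged it. I pushed it again with the shut fingers at 25 N, and it then measured 0.00 rad.
- The button joint's own reading isn't available, so "fully down" rests on the force and the roughly 6 mm of travel.

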